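# Discard expired tubes through the sprung flap

### The job

Throw away the two expired tubes, the grey-capped ones in the green rack: push each one down through the spring flap on top of the yellow waste box, keeping the flap held open while you let go so that the tube drops inside, then let the flap spring shut. Leave the red-capped tubes standing in their places and do not disturb anything else on the bench.

Things in the scene. Friction and masses are not known exactly. Their poses are not given: they have to be found in the camera images.
- grey_a: grey-capped flat-footed empty clear tube, 13 mm diameter, 83 mm tall over its cap, about 16 g, standing loose in one of the rack's holes. Origin: centre of its underside; z runs up the tube to the cap (expired: to be thrown away)
- grey_a_cap (a point): middle of the grey cap of grey_a: the cap is 17 mm in diameter and 18 mm tall, this point is on its axis 74 mm above the tube's underside, 9 mm below the cap's top
- grey_a_mid (a point): middle of grey_a, on its axis, 41.5 mm above its underside
- grey_b: grey-capped flat-footed empty clear tube, 13 mm diameter, 83 mm tall over its cap, about 16 g, standing loose in one of the rack's holes. Origin: centre of its underside; z runs up the tube to the cap (expired: to be thrown away)
- grey_b_cap (a point): middle of the grey cap of grey_b: the cap is 17 mm in diameter and 18 mm tall, this point is on its axis 74 mm above the tube's underside, 9 mm below the cap's top
- grey_b_mid (a point): middle of grey_b, on its axis, 41.5 mm above its underside
- red_a: red-capped flat-footed empty clear tube, 13 mm diameter, 83 mm tall over its cap, about 16 g, standing loose in one of the rack's holes. Origin: centre of its underside; z runs up the tube to the cap (good: stays where it stands)
- red_b: red-capped flat-footed empty clear tube, 13 mm diameter, 83 mm tall over its cap, about 16 g, standing loose in one of the rack's holes. Origin: centre of its underside; z runs up the tube to the cap (good: stays where it stands)
- red_c: red-capped flat-footed empty clear tube, 13 mm diameter, 83 mm tall over its cap, about 16 g, standing loose in one of the rack's holes. Origin: centre of its underside; z runs up the tube to the cap (good: stays where it stands)
- rack: green tube rack, 60 x 230 x 55 mm, fixed, left or right of the waste box. Origin: centre of its underside; z up, y along its row of five holes (15.5 mm wide, 42 mm apart, middle one at the origin). Tubes stand on its lower board, 8 mm above the bench, and pass through its upper board (45 to 55 mm above the bench); caps span 73 to 91 mm above the bench
- waste_box: opaque yellow waste box with a red top, 120 mm (its x) x 184 mm (its y) x 190 mm tall, fixed to the bench, hollow inside, walls 4 mm, top 8 mm. Origin: centre of its underside, z up. The only way in is the slot in its top, closed by the white flap
- slot (a point): centre of the slot in the waste box's top, level with the top, 190 mm above the bench. Slot: 54 mm along the box's x, 126 mm along its y. A tube pushed in here ends with the flap's edge pressing on its side 45 to 50 mm down and may be pinched when let go; fingertips that reach 35 mm or more below the top hold the flap off the tube, and it falls free
- slot_hinge (a point): middle of the flap's hinge line: the +x edge of the slot, 27 mm from the slot's centre; the hinge runs along the box's y
- flap (a joint): angle of the white flap (rad): 0 shut and level, 1.45 hanging open into the box. 122 mm wide, 51 mm from hinge to free edge (at the box's -x side); pushed from above it swings down into the box, and a spring shuts it as soon as it is let go. Pushed at the slot's centre it starts at 1 to 2 N and takes about 4 N to open well; a tube dropped on it does not open it
- reagent: loose amber bottle with a blue cap, 60 mm diameter, 130 mm tall, beyond the work area; origin under its centre; to be left alone
- jar: loose jar, 56 mm diameter, 70 mm tall; origin under its centre; to be left alone
- beaker: loose open glass beaker, 70 mm diameter, 90 mm tall; origin under its centre; to be left alone
Not all that is in view belongs to the job. Several things look just like the waste_box: the one meant starts farthest to the robot's left.

How it is judged:
By the outcome, as a careful person would: the job done as asked, in the order asked, and still so for the second after the job is handed in, with the robot touching nothing.
It also fails if it takes over 64 s, if anything falls off the work surface, if the arm or the gripper's body presses on something with over 40 N, if the wrist force passes 120 N, or if a joint passes its speed limit or range.

### The arm

A 6-joint arm with a two-finger parallel gripper is mounted at the origin on the work surface. World frame = base frame: x ahead of the robot, y to its left, z up, the work surface at z = 0. Lengths are in m, angles in rad, forces in N, time in s.
With the tool pointing down it reaches from about 0.375 to 0.9 m from the base axis. Payload 3.1 kg.
Tool frame: the origin (TCP) lies at the very end of the fingers, on their centre line; the grasp point (between the pads) lies 19 mm behind it; z points along the fingers, y is the direction in which the jaws open and shut (so a half turn about z gives the same grasp; the last joint's range is limited). The gripper opens to 85 mm and grips with 20 to 120 N. Pads are 22 mm wide; open, the fingers measure 114 mm over their backs; the gripper's body (76 mm by 85 mm) begins 54 mm behind the grasp point. The pads swing forward as they close: fully open they stand 13 mm farther back than shut.
Start: joints at [-1.45, 0.527, 1.433, -0, 1.181, -0.178], TCP at [0.185, -0.597, 0.231] pointing down, gripper open.
Joint ranges: [-3.08, 3.08], [-0.75, 2.2], [0.22, 2.44], [-1.43, 4.57], [0, 2.65], [-2.85, 2.85]. Speed limits (rad/s): [2.79, 2.79, 3.14, 3.14, 3.14, 3.14].

### API

Orientations are given as a unit quaternion [x, y, z, w].
In Python, from station import manip gives the robot as it stands.
- The arm moves only by the tool send_rows, never from a script. Its argument "motion" is a list of rows, each an object with "gripper": the finger opening in mm, from 0 to 85.4; "travel": the shift along the tool's x, y, z in mm, a list of three; "rotation": the turn, a rotation vector about the tool's x, y, z in degrees, a list of three. In form: [{"gripper": gripper, "travel": [x, y, z], "rotation": [ax, ay, az]}, ...]. A call has 1 to 12 rows; each row shifts and turns the commanded pose from where the row before left it, along the tool's axes as they then stand; what a row does not reach is not made up. A row lasts 1/12 s, in which the tool goes at most 41.7 mm and 7.16 degrees, less where a joint would pass 70% of its speed; a pose out of reach is approached as far as the arm can. A call is refused whole if a number of a shift passes 41.7 or a number of a turn 7.16, either way. A call with a gripper value outside its range is refused whole. The fingers move at their own pace and stop on an object; "newtons" is the grip in N (left out, the last holds). Time passes only in rows, so rows that do not move let the fingers close. It gives the time, the measured TCP pose, the force and the opening at its end, in the units of the state.
- manip.sense(): the state, without advancing time (a new reading comes with each control period).
- manip.snapshot(name): name is "side" or "top" or "wrist"; returns the picture (420x560x3 uint8, red, green, blue); there is no depth.
- manip.calibration(name): a dict with "fx", "fy", "cx", "cy" (pixels), "cam_to_world" (4x4, takes a point from camera to world coordinates). Camera axes: x right, y down, z forward; pixel columns grow to the right and rows downward; lengths in m; the calibration is good to about 2 mm. A picture is of the moment at which its call begins: read the wrist's pose just before it. calibration takes no time and is no camera call; for the wrist camera it gives the pose at the moment of the call.
- manip.sign_off(): hands the job in, once; it reports no verdict.
The state is a dict: "t": time; "q": joint angles; "qd": joint speeds; "tau": joint torques, N m; "tcp_pos": TCP position; "tool_rot": TCP orientation; "force": force on the tool from outside, world axes, zero at the start; "ft_torque": the same for the moment, N m; "finger_gap": opening from 0.0 (shut) to 1.0 (fully open).
Only numpy, scipy, OpenCV 4.12 (cv2) and the standard library are available. Lean on these libraries where they do the work, as an engineer would, in place of code of your own. Each camera call takes 0.05 s, during which the arm holds its last target. There are 200 camera calls.

## Working session

There is one attempt and no reset: what is moved stays moved. The work goes in short steps, Python scripts to look and compute and a tool call to move; the robot and the scene stay as the last step left them, time stands still between calls to the robot, and variables do not carry over. Pictures are saved under pics/ and viewed, about 8 in all and at most 12, crops included, and the job is handed in when it is done.

Besides the shell and the picture viewer there is one more tool, called by a JSON object that holds its "name" and its "arguments", one argument or row to a line. send_rows: Moves the arm, as the interface text tells. Its arguments: {"type":"object","properties":{"motion":{"type":"array","items":{"type":"object","properties":{"gripper":{"type":"number"},"travel":{"type":"array","items":{"type":"number"}},"rotation":{"type":"array","items":{"type":"number"}}}}},"newtons":{"type":"number"}},"required":["motion"]}

```bash
mkdir -p pics; ls
python3 - <<'E'
from station import manip
import cv2, numpy as np
s=manip.sense(); print(s)
for n in ("top","side"):
    im=manip.snapshot(n); cv2.imwrite(f"pics/{n}0.png",im[:,:,::-1])
    c=manip.calibration(n); print(n,c)
E
```

```text
pics
{'t': 0.0, 'q': array([-1.44951039e+00,  5.28472674e-01,  1.43389000e+00, -2.96483036e-05,
        1.18140739e+00, -1.78535576e-01]), 'qd': array([ 2.58665885e-03,  2.60289490e-03,  1.99013839e-03, -9.93203321e-05,
       -3.77249848e-04,  1.13684898e-03]), 'tau': array([ 1.09146928e-03, -4.42348945e+01, -1.78026670e+01, -2.59240069e-04,
        8.40981666e-03, -7.16241914e-06]), 'tcp_pos': array([ 0.18450485, -0.596399  ,  0.23033354]), 'tool_rot': array([ 9.88782982e-01,  1.49355381e-01,  1.74570026e-05, -1.08864982e-03]), 'force': array([0.46789655, 0.4046391 , 0.11332465]), 'ft_torque': array([-0.03439808,  0.01847337, -0.0537291 ]), 'finger_gap': 1.0040989273701477}
top {'fx': 458.9779074363343, 'fy': 458.9779074363343, 'cx': 290.01098659650717, 'cy': 207.3810362792244, 'cam_to_world': array([[-0.01201074, -0.99934446,  0.0341525 ,  0.45595218],
       [-0.99987823,  0.01166283, -0.01036792,  0.02678862],
       [ 0.00996281, -0.03427287, -0.99936285,  1.30787763],
       [ 0.        ,  0.        ,  0.        ,  1.        ]])}
side {'fx': 409.4621455742231, 'fy': 409.4621455742231, 'cx': 282.32446349508444, 'cy': 215.5016192905337, 'cam_to_world': array([[ 0.50554869,  0.55821872, -0.65788478,  1.20370882],
       [ 0.86252445, -0.30777727,  0.4016525 , -0.40533372],
       [ 0.02172796, -0.7704966 , -0.63707369,  0.79338972],
       [ 0.        ,  0.        ,  0.        ,  1.        ]])}
```

View pics/top0.png

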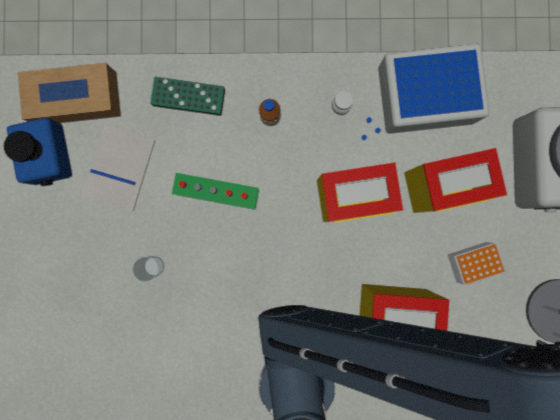

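View pics/side0.png

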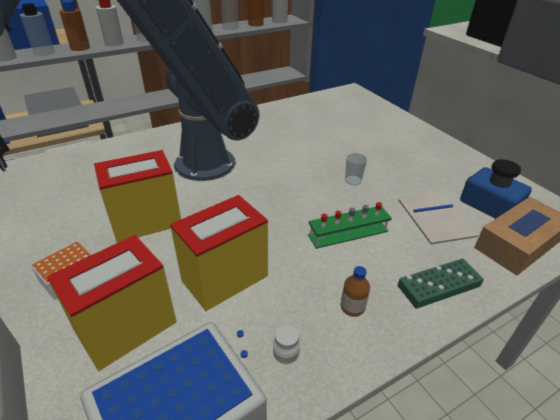

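Top view: three look-alike boxes at (361,192), (458,180) and (405,320). The one meant is at (361,192), since image left is +y and it is farthest left. The rack holds red (182,184), grey (197,187), grey (213,190), red (229,193) and red (245,196). I'll measure these and confirm in one crop.

```bash
cat > h.py <<'E'
import numpy as np, cv2
from scipy.spatial.transform import Rotation as R
from station import manip
def ray(c,u,v):
    M=c["cam_to_world"]; d=M[:3,:3]@np.array([(u-c["cx"])/c["fx"],(v-c["cy"])/c["fy"],1.]); return M[:3,3],d
def onz(c,p,z):
    o,d=ray(c,*p); return (o+d*(z-o[2])/d[2])
def proj(c,P):
    M=c["cam_to_world"]; q=M[:3,:3].T@(np.asarray(P)-M[:3,3]); return np.array([c["cx"]+c["fx"]*q[0]/q[2],c["cy"]+c["fy"]*q[1]/q[2]])
E
python3 - <<'E'
from h import *
ims={n:cv2.imread(f"pics/{n}0.png") for n in("top","side")}
for n,box,rk in(("top",(310,155,412,230),(165,165,265,215)),("side",(165,190,275,260),(300,195,400,250))):
    c=manip.calibration(n); im=ims[n]; hsv=cv2.cvtColor(im,cv2.COLOR_BGR2HSV).astype(int)
    H,S,V=hsv[...,0],hsv[...,1],hsv[...,2]
    def roi(m,b):
        o=np.zeros(m.shape,np.uint8); o[b[1]:b[3],b[0]:b[2]]=m[b[1]:b[3],b[0]:b[2]]*255; return o
    def big(m): return max(cv2.findContours(m,cv2.RETR_EXTERNAL,cv2.CHAIN_APPROX_NONE)[0],key=cv2.contourArea)
    red=((H<8)|(H>172))&(S>150)&(V>90)
    def quad(ct,z,name):
        P=np.array([onz(c,p,z)[:2] for p in ct[:,0,:]])
        r=cv2.minAreaRect((P*1000).astype(np.float32)); print(n,name,r)
        return P
    quad(big(roi(red,box)),.19,"boxtop")
    # flap: white inside box
    hull=cv2.convexHull(big(roi(red,box))); hm=np.zeros(red.shape,np.uint8); cv2.fillPoly(hm,[hull],255); hm=cv2.erode(hm,np.ones((7,7)))
    w=((S<60)&(V>140)).astype(np.uint8)*hm; quad(big(w),.19,"flap")
    notred=((~red).astype(np.uint8))*hm; quad(big(notred),.19,"slot")
    g=(H>45)&(H<85)&(S>100); quad(big(roi(g,rk)),.055,"rack")
    rr=roi(red,rk); k,l,st,ce=cv2.connectedComponentsWithStats(rr)
    for i in range(1,k):
        if st[i,4]>5: print("red",st[i],ce[i].round(1),onz(c,ce[i],.091).round(4))
    gr=roi((S<50)&(V>40)&(V<170),rk); k,l,st,ce=cv2.connectedComponentsWithStats(gr)
    for i in range(1,k):
        if st[i,4]>15: print("grey",st[i],ce[i].round(1),onz(c,ce[i],.091).round(4))
a=cv2.resize(ims["top"][155:230,310:412],None,fx=5,fy=5,interpolation=cv2.INTER_CUBIC)
b=cv2.resize(ims["side"][190:260,165:275],None,fx=5,fy=5,interpolation=cv2.INTER_CUBIC)[:250]
W=max(a.shape[1],b.shape[1]); pad=lambda x:np.pad(x,((0,0),(0,W-x.shape[1]),(0,0)))
cv2.imwrite("pics/crop1.png",cv2.vconcat([pad(a)[:330],pad(b)]))
E
```

```text
top boxtop ((531.0891723632812, -160.28408813476562), (116.96259307861328, 182.41049194335938), 7.915766716003418)
top flap ((533.0550537109375, -160.22183227539062), (51.913490295410156, 121.70712280273438), 8.112261772155762)
top slot ((531.7158813476562, -160.48504638671875), (59.538673400878906, 128.73037719726562), 8.068371772766113)
top rack ((546.9268188476562, 217.7917938232422), (230.27734375, 58.6331787109375), 78.88423156738281)
red [179 182   6   5  25] [181.8 184. ] [0.563  0.3004 0.091 ]
red [226 190   6   6  28] [228.5 192.5] [0.5389 0.1768 0.091 ]
red [242 193   5   5  22] [244.  195.3] [0.5311 0.136  0.091 ]
grey [ 165  165  100   50 3095] [214.1 188.8] [0.5492 0.2148 0.091 ]
grey [195 184   7   6  33] [197.7 186.8] [0.5551 0.2584 0.091 ]
grey [210 187   7   6  31] [213.1 189.5] [0.5472 0.2176 0.091 ]
side boxtop ((532.0936889648438, -162.6938934326172), (122.44908142089844, 184.45106506347656), 8.091200828552246)
side flap ((532.4756469726562, -162.10751342773438), (46.95669937133789, 121.52064514160156), 8.2990140914917)
side slot ((532.0473022460938, -160.17617797851562), (55.596717834472656, 128.9090118408203), 8.433235168457031)
side rack ((568.0661010742188, 203.58349609375), (251.11106872558594, 105.27020263671875), 78.94406127929688)
red [377 203   4   4  15] [378.6 204.4] [0.5667 0.299  0.091 ]
red [336 211   5   5  18] [338.1 212.7] [0.5416 0.1768 0.091 ]
red [322 214   5   5  19] [324.  215.8] [0.5338 0.1355 0.091 ]
grey [ 300  195  100   55 3295] [350.4 219.3] [0.5804 0.1891 0.091 ]
grey [375 210   4   5  18] [376.7 212.2] [0.5909 0.2714 0.091 ]
grey [348 217   5   4  16] [350.2 218.6] [0.5778 0.1905 0.091 ]
grey [335 219   5   5  19] [336.8 221.2] [0.5689 0.1524 0.091 ]
grey [321 222   5   5  20] [322.9 224.2] [0.561 0.113 0.091]
grey [317 237   2   8  16] [317.5 240.5] [0.6062 0.0651 0.091 ]
```

View pics/crop1.png

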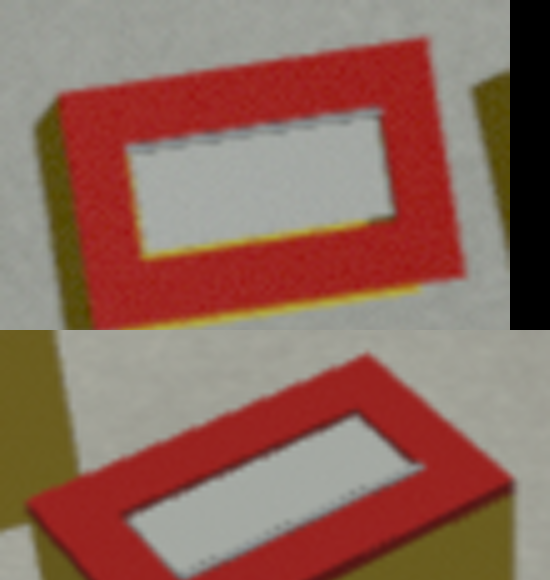

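The crop confirms it: this is the box at (361,192), with the gap (box interior visible) along its robot-side edge and the hinge line along the far edge. So the hinge is at world +x and the box yaw is about 8°, centred near (0.532,-0.161). The grey tubes are in the second and third holes from the left, near (0.556,0.258) and (0.549,0.217), with the rack yaw about -11°. I'll now raise, turn and cross to the rack.

{"name": "send_rows", "arguments": {
  "motion": [
    {"gripper": 45, "travel": [0, 0, -8], "rotation": [0, 0, -6.9]},
    {"gripper": 45, "travel": [0, 0, -8], "rotation": [0, 0, -6.9]},
    {"gripper": 45, "travel": [0, 0, -8], "rotation": [0, 0, -6.9]},
    {"gripper": 45, "travel": [0, 0, -8], "rotation": [0, 0, -6.9]},
    {"gripper": 45, "travel": [0, 0, -8], "rotation": [0, 0, -6.9]},
    {"gripper": 45, "travel": [0, 0, -8], "rotation": [0, 0, -6.9]},
    {"gripper": 45, "travel": [0, 0, -8], "rotation": [0, 0, -6.9]},
    {"gripper": 45, "travel": [0, 0, -8], "rotation": [0, 0, -6.9]},
    {"gripper": 45, "travel": [0, 0, -8], "rotation": [0, 0, -6.9]},
    {"gripper": 45, "travel": [37, 8.5, 0], "rotation": [0, 0, 0]},
    {"gripper": 45, "travel": [37, 8.5, 0], "rotation": [0, 0, 0]},
    {"gripper": 45, "travel": [37, 8.5, 0], "rotation": [0, 0, 0]}
  ],
  "newtons": 60
}}

```text
t: 1.1
tcp_pos: [0.2303, -0.4915, 0.3026]
tool_rot: [0.771, 0.637, 0.0, -0.001]
force: [1.3, 0.3, 0.4]
finger_gap: 0.532
```

{"name": "send_rows", "arguments": {
  "motion": [
    {"gripper": 45, "travel": [37, 8.5, 0], "rotation": [0, 0, 0]},
    {"gripper": 45, "travel": [37, 8.5, 0], "rotation": [0, 0, 0]},
    {"gripper": 45, "travel": [37, 8.5, 0], "rotation": [0, 0, 0]},
    {"gripper": 45, "travel": [37, 8.5, 0], "rotation": [0, 0, 0]},
    {"gripper": 45, "travel": [37, 8.5, 0], "rotation": [0, 0, 0]},
    {"gripper": 45, "travel": [37, 8.5, 0], "rotation": [0, 0, 0]},
    {"gripper": 45, "travel": [37, 8.5, 0], "rotation": [0, 0, 0]},
    {"gripper": 45, "travel": [37, 8.5, 0], "rotation": [0, 0, 0]},
    {"gripper": 45, "travel": [37, 8.5, 0], "rotation": [0, 0, 0]},
    {"gripper": 45, "travel": [37, 8.5, 0], "rotation": [0, 0, 0]},
    {"gripper": 45, "travel": [37, 8.5, 0], "rotation": [0, 0, 0]},
    {"gripper": 45, "travel": [37, 8.5, 0], "rotation": [0, 0, 0]}
  ]
}}

```text
t: 2.1
tcp_pos: [0.4132, -0.0736, 0.3032]
tool_rot: [0.77, 0.638, -0.0, -0.0]
force: [0.6, -0.2, 0.3]
finger_gap: 0.527
```

{"name": "send_rows", "arguments": {
  "motion": [
    {"gripper": 45, "travel": [37, 8.5, 0], "rotation": [0, 0, 0]},
    {"gripper": 45, "travel": [37, 8.5, 0], "rotation": [0, 0, 0]},
    {"gripper": 45, "travel": [37, 8.5, 0], "rotation": [0, 0, 0]},
    {"gripper": 45, "travel": [37, 8.5, 0], "rotation": [0, 0, 0]},
    {"gripper": 45, "travel": [37, 8.5, 0], "rotation": [0, 0, 0]},
    {"gripper": 45, "travel": [37, 8.5, 0], "rotation": [0, 0, 0]},
    {"gripper": 45, "travel": [37, 8.5, 0], "rotation": [0, 0, 0]},
    {"gripper": 45, "travel": [30, 8.5, 20], "rotation": [0, 0, 0]},
    {"gripper": 45, "travel": [0, 0, 30], "rotation": [0, 0, 0]},
    {"gripper": 45, "travel": [0, 0, 20], "rotation": [0, 0, 0]},
    {"gripper": 45, "travel": [0, 0, 0], "rotation": [0, 0, 0]}
  ]
}}

```text
t: 3.02
tcp_pos: [0.5301, 0.196, 0.2283]
tool_rot: [0.77, 0.638, -0.005, -0.003]
force: [-1.0, 0.0, -0.3]
finger_gap: 0.529
```

Run:
```python
from h import *
s=manip.sense(); c=manip.calibration("wrist"); im=manip.snapshot("wrist"); t=manip.snapshot("top")
cv2.imwrite("pics/w1.png",im[:,:,::-1]); cv2.imwrite("pics/t1.png",t[:,:,::-1])
print(s["t"],s["tcp_pos"],s["tool_rot"],c["cam_to_world"].round(4).tolist(),c["fx"])
np.save("w1.npy",c["cam_to_world"])
for p in ([.556,.258,.091],[.549,.217,.091],[.532,-.161,.19]): print(proj(c,p))
```

```text
3.0167 [0.53011546 0.19598297 0.22834793] [ 0.76960685  0.63849376 -0.0048089  -0.0028092 ] [[0.983, -0.1697, -0.0703, 0.548], [-0.1833, -0.9281, -0.324, 0.279], [-0.0102, 0.3314, -0.9434, 0.3698], [0.0, 0.0, 0.0, 1.0]] 337.33996504302263
[294.7028612  115.86699334]
[294.57467908 167.16363255]
[348.36247893 587.35192779]
```

View pics/w1.png

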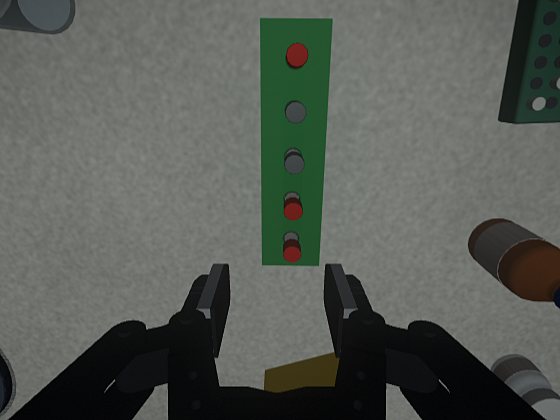

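The wrist view shows the rack upright: red (297,55), grey (295,112), grey (294,162), red (293,209) and red (292,250). I'll refine their positions from the cap tops.

```bash
cat > caps.py <<'E'
from h import *
def caps(im,c,z=.091):
    hsv=cv2.cvtColor(im,cv2.COLOR_BGR2HSV).astype(int); H,S,V=hsv[...,0],hsv[...,1],hsv[...,2]
    g=((H>45)&(H<85)&(S>100)).astype(np.uint8)
    ct=max(cv2.findContours(g,cv2.RETR_EXTERNAL,cv2.CHAIN_APPROX_NONE)[0],key=cv2.contourArea)
    hm=np.zeros(g.shape,np.uint8); cv2.fillPoly(hm,[cv2.convexHull(ct)],1); hm=cv2.erode(hm,np.ones((7,7)))
    out=[]
    for name,m in(("red",((H<8)|(H>172))&(S>150)&(V>90)),("grey",(S<40)&(V>60))):
        for k in cv2.findContours((m.astype(np.uint8)*hm),cv2.RETR_EXTERNAL,cv2.CHAIN_APPROX_NONE)[0]:
            if cv2.contourArea(k)>60:
                b=cv2.minEnclosingCircle(k); print(name,cv2.contourArea(k),np.round(b[0],1),round(b[1],1),onz(c,b[0],z).round(4))
E
python3 - <<'E'
from caps import *
c=manip.calibration("wrist"); print(manip.sense()["t"],manip.sense()["tcp_pos"],manip.sense()["tool_rot"])
im=cv2.imread("pics/w1.png"); c["cam_to_world"]=np.load("w1.npy"); caps(im,c)
print(im[112,285:305].tolist()); print(im[150:175,294].tolist())
E
```

```text
3.1167 [0.53319442 0.19573126 0.23267744] [ 7.70063156e-01  6.37966575e-01 -1.01669387e-03 -5.92438278e-04]
red 182.0 [291.8 254. ] 8.4 [0.5331 0.1375 0.091 ]
red 217.0 [292.6 211. ] 8.9 [0.5409 0.1788 0.091 ]
red 344.5 [296.6  54.2] 11.3 [0.5649 0.302  0.091 ]
grey 245.0 [294. 164.] 9.2 [0.549  0.2197 0.091 ]
grey 283.5 [295.1 111.9] 10.1 [0.5568 0.2609 0.091 ]
[[32, 37, 29], [77, 72, 71], [73, 72, 68], [72, 71, 66], [72, 71, 66], [73, 71, 67], [71, 70, 65], [73, 71, 65], [72, 72, 66], [72, 71, 66], [70, 69, 64], [72, 71, 65], [72, 71, 65], [70, 69, 65], [72, 70, 65], [70, 70, 64], [71, 70, 65], [69, 69, 64], [71, 70, 64], [74, 70, 68]]
[[78, 78, 79], [56, 57, 54], [32, 35, 29], [31, 34, 29], [32, 36, 30], [63, 63, 57], [75, 74, 69], [72, 71, 66], [71, 70, 65], [70, 69, 64], [71, 69, 64], [69, 68, 64], [70, 68, 63], [69, 68, 63], [69, 68, 63], [68, 67, 63], [68, 67, 62], [66, 66, 60], [68, 67, 62], [68, 67, 62], [67, 66, 61], [67, 67, 62], [68, 66, 64], [59, 59, 54], [44, 74, 35]]
```

{"name": "send_rows", "arguments": {
  "motion": [
    {"gripper": 45, "travel": [33, 5.5, 0], "rotation": [0, 0, 0]},
    {"gripper": 45, "travel": [33, 5.5, 20], "rotation": [0, 0, 0]},
    {"gripper": 45, "travel": [0, 0, 40], "rotation": [0, 0, 0]},
    {"gripper": 45, "travel": [0, 0, 20], "rotation": [0, 0, 0]},
    {"gripper": 45, "travel": [0, 0, 0], "rotation": [0, 0, 0]},
    {"gripper": 45, "travel": [0, 0, 0], "rotation": [0, 0, 0]}
  ]
}}

```text
t: 3.62
tcp_pos: [0.5573, 0.2583, 0.1541]
tool_rot: [0.77, 0.638, 0.0, 0.0]
force: [-0.3, -1.1, 0.5]
finger_gap: 0.528
```

Run:
```python
from caps import *
s=manip.sense(); c=manip.calibration("wrist"); im=manip.snapshot("wrist")[:,:,::-1].copy()
print(s["t"],s["tcp_pos"],s["tool_rot"]); cv2.imwrite("pics/w2.png",im)
caps(im,c); print(proj(c,[.5565,.259,.091]))
```

```text
3.6167 [0.55734431 0.25831464 0.1541323 ] [7.70286125e-01 6.37698395e-01 1.81514424e-04 9.82104333e-05]
red 271.0 [273.6 330. ] 10.6 [0.5412 0.1791 0.091 ]
red 485.0 [274.2 160.4] 13.0 [0.5652 0.3023 0.091 ]
grey 116.0 [274.  342.6] 7.4 [0.5393 0.1679 0.091 ]
grey 138.0 [274.2 302. ] 7.8 [0.5461 0.2026 0.091 ]
grey 313.5 [273.6 280.5] 10.9 [0.549  0.2199 0.091 ]
grey 123.5 [274.1 256.5] 8.3 [0.5529 0.238  0.091 ]
grey 385.0 [274.  224.5] 12.1 [0.5571 0.2609 0.091 ]
grey 73.0 [274.5 206. ] 8.6 [0.5598 0.2733 0.091 ]
[273.58272321 227.2848514 ]
```

View pics/w2.png

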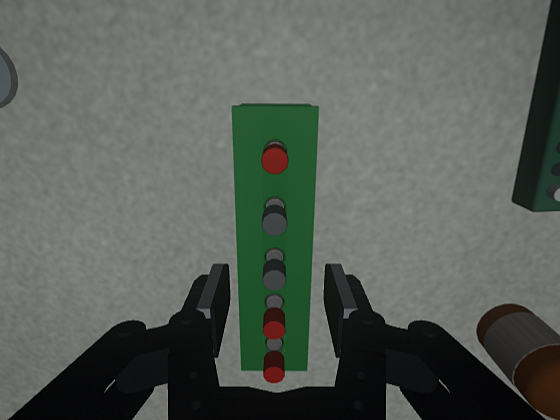

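The wrist view is centred on the row, with the target cap at (274,220) and the jaws straddling it. Next I descend and close.

{"name": "send_rows", "arguments": {
  "motion": [
    {"gripper": 45, "travel": [2, 0, 35], "rotation": [0, 0, 0]},
    {"gripper": 45, "travel": [0, 0, 30], "rotation": [0, 0, 0]},
    {"gripper": 45, "travel": [0, 0, 18], "rotation": [0, 0, 0]},
    {"gripper": 45, "travel": [0, 0, 7], "rotation": [0, 0, 0]},
    {"gripper": 45, "travel": [0, 0, 0], "rotation": [0, 0, 0]},
    {"gripper": 10, "travel": [0, 0, 0], "rotation": [0, 0, 0]},
    {"gripper": 10, "travel": [0, 0, 0], "rotation": [0, 0, 0]},
    {"gripper": 10, "travel": [0, 0, 0], "rotation": [0, 0, 0]},
    {"gripper": 10, "travel": [0, 0, 0], "rotation": [0, 0, 0]},
    {"gripper": 10, "travel": [0, 0, 0], "rotation": [0, 0, 0]}
  ],
  "newtons": 60
}}

```text
t: 4.5
tcp_pos: [0.5585, 0.2611, 0.0657]
tool_rot: [0.77, 0.638, 0.002, 0.001]
force: [-0.7, -0.7, 6.9]
finger_gap: 0.175
```

{"name": "send_rows", "arguments": {
  "motion": [
    {"gripper": 10, "travel": [0, 0, -30], "rotation": [0, 0, 0]},
    {"gripper": 10, "travel": [0, 0, -40], "rotation": [0, 0, 0]},
    {"gripper": 10, "travel": [0, 0, -40], "rotation": [0, 0, 7.13]},
    {"gripper": 10, "travel": [0, 0, -40], "rotation": [0, 0, 7.13]},
    {"gripper": 10, "travel": [0, 0, -40], "rotation": [0, 0, 7.13]},
    {"gripper": 10, "travel": [0, 0, -40], "rotation": [0, 0, 7.13]},
    {"gripper": 10, "travel": [0, 0, 0], "rotation": [0, 0, 7.13]},
    {"gripper": 10, "travel": [0, 0, 0], "rotation": [0, 0, 7.13]},
    {"gripper": 10, "travel": [0, 0, 0], "rotation": [0, 0, 7.13]},
    {"gripper": 10, "travel": [0, 0, 0], "rotation": [0, 0, 7.13]},
    {"gripper": 10, "travel": [0, 0, 0], "rotation": [0, 0, 7.13]},
    {"gripper": 10, "travel": [0, 0, 0], "rotation": [0, 0, 7.13]}
  ]
}}

```text
t: 5.5
tcp_pos: [0.5571, 0.2606, 0.2942]
tool_rot: [0.998, 0.067, 0.001, -0.0]
force: [0.7, -0.8, 0.5]
finger_gap: 0.174
```

{"name": "send_rows", "arguments": {
  "motion": [
    {"gripper": 10, "travel": [-4, 20, 0], "rotation": [0, 0, 0]},
    {"gripper": 10, "travel": [-8, 36, 0], "rotation": [0, 0, 0]},
    {"gripper": 10, "travel": [-8, 38, 0], "rotation": [0, 0, 0]},
    {"gripper": 10, "travel": [-8, 38, 0], "rotation": [0, 0, 0]},
    {"gripper": 10, "travel": [-8, 38, 0], "rotation": [0, 0, 0]},
    {"gripper": 10, "travel": [-8, 38, 0], "rotation": [0, 0, 0]},
    {"gripper": 10, "travel": [-8, 38, 0], "rotation": [0, 0, 0]},
    {"gripper": 10, "travel": [-8, 38, 0], "rotation": [0, 0, 0]},
    {"gripper": 10, "travel": [-8, 38, 0], "rotation": [0, 0, 0]},
    {"gripper": 10, "travel": [-8, 38, 0], "rotation": [0, 0, 0]},
    {"gripper": 10, "travel": [-8, 36, 0], "rotation": [0, 0, 0]},
    {"gripper": 10, "travel": [-3, 18, 0], "rotation": [0, 0, 0]}
  ]
}}

```text
t: 6.5
tcp_pos: [0.5281, -0.1659, 0.2942]
tool_rot: [0.998, 0.068, 0.001, 0.002]
force: [-0.2, 0.0, -1.1]
finger_gap: 0.172
```

{"name": "send_rows", "arguments": {
  "motion": [
    {"gripper": 10, "travel": [0, 0, 0], "rotation": [0, 0, 0]},
    {"gripper": 10, "travel": [0, 0, 0], "rotation": [0, 0, 0]}
  ]
}}

```text
t: 6.67
tcp_pos: [0.5283, -0.1624, 0.2938]
tool_rot: [0.998, 0.068, 0.0, -0.0]
force: [0.2, -0.5, -0.2]
finger_gap: 0.17
```

Run:
```python
from h import *
s=manip.sense(); c=manip.calibration("wrist"); w=manip.snapshot("wrist")[:,:,::-1].copy(); sd=manip.snapshot("side")[:,:,::-1].copy()
print(s["t"],s["tcp_pos"],s["tool_rot"],s["finger_gap"])
cv2.imwrite("pics/w3.png",w)
hsv=cv2.cvtColor(w,cv2.COLOR_BGR2HSV).astype(int); H,S,V=hsv[...,0],hsv[...,1],hsv[...,2]
cs=manip.calibration("side"); print("slot in wrist",[proj(c,[.5318+a*.99-b*.139,-.161+a*.139+b*.99,.19]).round(0).tolist() for a in(-.027,.027) for b in(-.063,.063)])
p=proj(cs,s["tcp_pos"]).astype(int); print(p)
x,y=max(p[0]-80,0),max(p[1]-80,0); crop=sd[y:y+200,x:x+160]; crop=cv2.resize(crop,None,fx=2,fy=2)
cv2.imwrite("pics/m3.png",cv2.hconcat([cv2.resize(w,(460,345)),cv2.resize(crop,(320,345))]))
```

```text
6.6667 [ 0.52828737 -0.16235397  0.29377729] [ 9.97664672e-01  6.83010643e-02  4.07097644e-04 -3.50724770e-05] 0.1704186214694126
slot in wrist [[354.0, 237.0], [195.0, 237.0], [359.0, 170.0], [189.0, 170.0]]
[214 183]
```

View pics/m3.png

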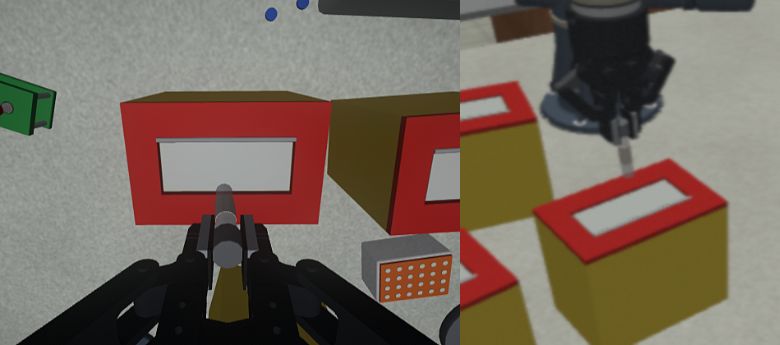

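The tube hangs straight under the jaws over the slot. The slot outline sits where predicted in the wrist view, and the hinge bar is visible on the far edge. Pushing down now.

{"name": "send_rows", "arguments": {
  "motion": [
    {"gripper": 10, "travel": [0, 0, 35], "rotation": [0, 0, 0]},
    {"gripper": 10, "travel": [0, 0, 15], "rotation": [0, 0, 0]},
    {"gripper": 10, "travel": [0, 0, 15], "rotation": [0, 0, 0]},
    {"gripper": 10, "travel": [0, 0, 15], "rotation": [0, 0, 0]},
    {"gripper": 10, "travel": [0, 0, 15], "rotation": [0, 0, 0]},
    {"gripper": 10, "travel": [0, 0, 15], "rotation": [0, 0, 0]},
    {"gripper": 10, "travel": [0, 0, 15], "rotation": [0, 0, 0]},
    {"gripper": 10, "travel": [0, 0, 15], "rotation": [0, 0, 0]},
    {"gripper": 10, "travel": [0, 0, 14], "rotation": [0, 0, 0]},
    {"gripper": 10, "travel": [0, 0, 0], "rotation": [0, 0, 0]},
    {"gripper": 10, "travel": [0, 0, 0], "rotation": [0, 0, 0]}
  ],
  "newtons": 80
}}

```text
t: 7.68
tcp_pos: [0.527, -0.1593, 0.1386]
tool_rot: [0.997, 0.071, -0.002, -0.001]
force: [-2.3, 0.7, -1.8]
finger_gap: 0.169
```

Run:
```python
from h import *
s=manip.sense(); c=manip.calibration("wrist"); w=manip.snapshot("wrist")[:,:,::-1].copy(); sd=manip.snapshot("side")[:,:,::-1].copy()
print(s["t"],s["tcp_pos"],s["force"],s["finger_gap"])
crop=cv2.resize(sd[140:300,140:300],(345,345),interpolation=cv2.INTER_CUBIC)
cv2.imwrite("pics/m4.png",cv2.hconcat([cv2.resize(w,(450,345)),crop]))
```

```text
7.6833 [ 0.5269863  -0.15933943  0.13861272] [-2.27493917  0.67886194 -1.83020344] 0.16875709514261866
```

View pics/m4.png

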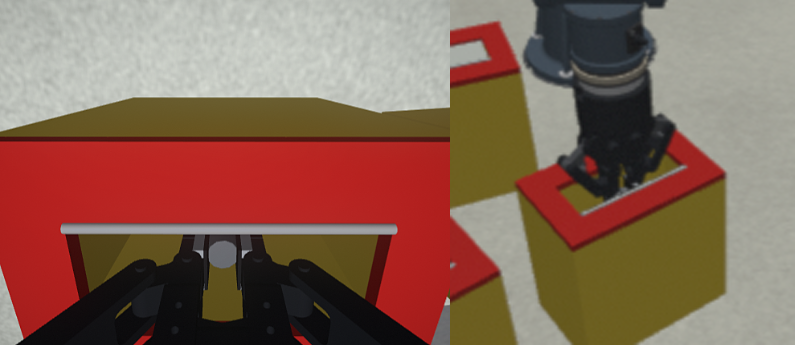

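The flap hangs open along the hinge bar, with the fingertips about 50 mm below the top. I'll release, wait, then withdraw.

{"name": "send_rows", "arguments": {
  "motion": [
    {"gripper": 40, "travel": [0, 0, 0], "rotation": [0, 0, 0]},
    {"gripper": 40, "travel": [0, 0, 0], "rotation": [0, 0, 0]},
    {"gripper": 40, "travel": [0, 0, 0], "rotation": [0, 0, 0]},
    {"gripper": 40, "travel": [0, 0, 0], "rotation": [0, 0, 0]},
    {"gripper": 40, "travel": [0, 0, 0], "rotation": [0, 0, 0]},
    {"gripper": 40, "travel": [0, 0, 0], "rotation": [0, 0, 0]},
    {"gripper": 40, "travel": [0, 0, 0], "rotation": [0, 0, 0]},
    {"gripper": 40, "travel": [0, 0, -15], "rotation": [0, 0, 0]},
    {"gripper": 40, "travel": [0, 0, -20], "rotation": [0, 0, 0]},
    {"gripper": 40, "travel": [0, 0, -20], "rotation": [0, 0, 0]},
    {"gripper": 40, "travel": [0, 0, -30], "rotation": [0, 0, 0]},
    {"gripper": 40, "travel": [0, 0, -40], "rotation": [0, 0, 0]}
  ]
}}

```text
t: 8.78
tcp_pos: [0.527, -0.1605, 0.263]
tool_rot: [0.998, 0.069, -0.002, -0.002]
force: [0.8, -0.7, -0.4]
finger_gap: 0.464
```

{"name": "send_rows", "arguments": {
  "motion": [
    {"gripper": 40, "travel": [0, 0, -30], "rotation": [0, 0, 0]},
    {"gripper": 40, "travel": [0, 0, 0], "rotation": [0, 0, 0]},
    {"gripper": 40, "travel": [0, 0, 0], "rotation": [0, 0, 0]}
  ]
}}

```text
t: 9.03
tcp_pos: [0.5298, -0.1619, 0.2964]
tool_rot: [0.998, 0.07, 0.003, 0.001]
force: [-0.1, -0.1, -0.4]
finger_gap: 0.471
```

Run:
```python
from h import *
s=manip.sense(); w=manip.snapshot("wrist")[:,:,::-1].copy(); sd=manip.snapshot("side")[:,:,::-1].copy()
print(s["t"],s["tcp_pos"],s["tool_rot"],s["force"],s["finger_gap"])
crop=cv2.resize(sd[140:300,140:300],(345,345),interpolation=cv2.INTER_CUBIC)
cv2.imwrite("pics/m5.png",cv2.hconcat([cv2.resize(w,(450,345)),crop]))
phi=2*np.arctan2(s["tool_rot"][1],s["tool_rot"][0]); print(np.degrees(phi))
print("after -71.3 turn:"); f=np.radians(79.3); d=np.array([.549+.0012,.2195])-s["tcp_pos"][:2]
print(d@[np.cos(phi),np.sin(phi)]*1000, d@[np.sin(phi),-np.cos(phi)]*1000)
```

```text
9.0333 [ 0.52978987 -0.16187927  0.29644118] [0.99757162 0.06959065 0.00251638 0.00129307] [-0.11867841 -0.06248164 -0.40728636] 0.4710736893921267
7.980983407299428
after -71.3 turn:
73.16482834220159 -374.8514733136956
```

View pics/m5.png

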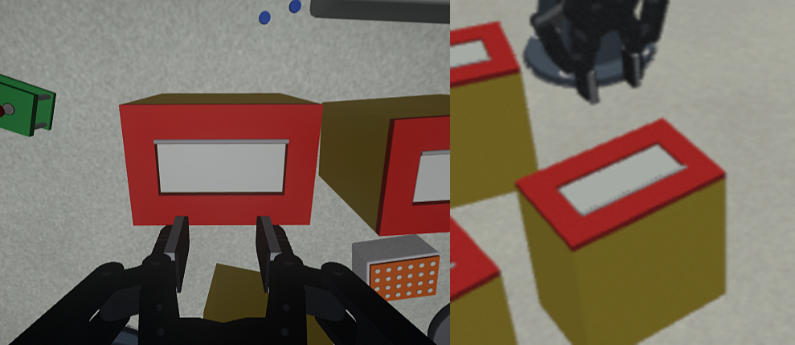

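The jaws are empty and the flap is shut, so the first tube is inside. Going back for the second grey tube.

{"name": "send_rows", "arguments": {
  "motion": [
    {"gripper": 45, "travel": [4, -20, 0], "rotation": [0, 0, 0]},
    {"gripper": 45, "travel": [7, -36, 0], "rotation": [0, 0, 0]},
    {"gripper": 45, "travel": [8, -40, 0], "rotation": [0, 0, 0]},
    {"gripper": 45, "travel": [8, -40, 0], "rotation": [0, 0, 0]},
    {"gripper": 45, "travel": [8, -40, 0], "rotation": [0, 0, 0]},
    {"gripper": 45, "travel": [8, -40, 0], "rotation": [0, 0, 0]},
    {"gripper": 45, "travel": [8, -40, 0], "rotation": [0, 0, 0]},
    {"gripper": 45, "travel": [8, -40, 0], "rotation": [0, 0, 0]},
    {"gripper": 45, "travel": [7, -38, 0], "rotation": [0, 0, 0]},
    {"gripper": 45, "travel": [5, -26, 0], "rotation": [0, 0, -7.13]},
    {"gripper": 45, "travel": [0, 0, 0], "rotation": [0, 0, -7.13]},
    {"gripper": 45, "travel": [0, 0, 0], "rotation": [0, 0, -7.13]}
  ]
}}

```text
t: 10.13
tcp_pos: [0.5473, 0.207, 0.2916]
tool_rot: [0.966, 0.258, -0.002, -0.0]
force: [0.1, -0.1, -0.1]
finger_gap: 0.526
```

{"name": "send_rows", "arguments": {
  "motion": [
    {"gripper": 45, "travel": [0, 0, 20], "rotation": [0, 0, -7.13]},
    {"gripper": 45, "travel": [0, 0, 20], "rotation": [0, 0, -7.13]},
    {"gripper": 45, "travel": [0, 0, 20], "rotation": [0, 0, -7.13]},
    {"gripper": 45, "travel": [0, 0, 20], "rotation": [0, 0, -7.13]},
    {"gripper": 45, "travel": [0, 0, 20], "rotation": [0, 0, -7.13]},
    {"gripper": 45, "travel": [0, 0, 20], "rotation": [0, 0, -7.13]},
    {"gripper": 45, "travel": [0, 0, 20], "rotation": [0, 0, -7.13]},
    {"gripper": 45, "travel": [0, 0, 0], "rotation": [0, 0, 0]},
    {"gripper": 45, "travel": [0, 0, 0], "rotation": [0, 0, 0]},
    {"gripper": 45, "travel": [0, 0, 0], "rotation": [0, 0, 0]}
  ]
}}

```text
t: 10.97
tcp_pos: [0.5488, 0.2049, 0.1541]
tool_rot: [0.771, 0.637, -0.0, -0.0]
force: [1.1, 0.2, -0.2]
finger_gap: 0.526
```

Run:
```python
from caps import *
s=manip.sense(); c=manip.calibration("wrist"); im=manip.snapshot("wrist")[:,:,::-1].copy(); cv2.imwrite("pics/w6.png",im)
print(s["t"],s["tcp_pos"],s["tool_rot"]); caps(im,c)
phi=2*np.arctan2(s["tool_rot"][1],s["tool_rot"][0]); print(np.degrees(phi))
d=np.array([.5502,.2197])-s["tcp_pos"][:2]
print(d@[np.cos(phi),np.sin(phi)]*1000, d@[np.sin(phi),-np.cos(phi)]*1000)
```

```text
10.9667 [0.54882704 0.20488181 0.15405533] [ 7.70941170e-01  6.36906247e-01 -3.10924088e-04 -2.19911413e-04]
red 166.5 [271.5 315. ] 10.7 [0.5335 0.1388 0.091 ]
red 345.0 [271.1 264.5] 11.4 [0.5411 0.179  0.091 ]
red 638.5 [271.   65.1] 15.2 [0.5651 0.3021 0.091 ]
grey 137.0 [272. 289.] 8.1 [0.538 0.16  0.091]
grey 109.5 [272.  242.5] 8.4 [0.5448 0.1951 0.091 ]
grey 410.0 [271.  206.5] 12.3 [0.549 0.22  0.091]
79.12302895969043
14.811055891509449 -1.4479133402432607
```

View pics/w6.png

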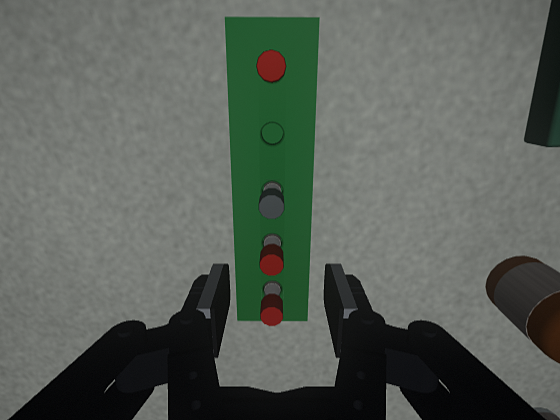

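The second hole is now empty, the grey tube is at (271,205) and the reds are undisturbed. Grasping.

{"name": "send_rows", "arguments": {
  "motion": [
    {"gripper": 45, "travel": [15, -2, 0], "rotation": [0, 0, 0]},
    {"gripper": 45, "travel": [0, 0, 35], "rotation": [0, 0, 0]},
    {"gripper": 45, "travel": [0, 0, 30], "rotation": [0, 0, 0]},
    {"gripper": 45, "travel": [0, 0, 18], "rotation": [0, 0, 0]},
    {"gripper": 45, "travel": [0, 0, 7], "rotation": [0, 0, 0]},
    {"gripper": 45, "travel": [0, 0, 0], "rotation": [0, 0, 0]},
    {"gripper": 10, "travel": [0, 0, 0], "rotation": [0, 0, 0]},
    {"gripper": 10, "travel": [0, 0, 0], "rotation": [0, 0, 0]},
    {"gripper": 10, "travel": [0, 0, 0], "rotation": [0, 0, 0]},
    {"gripper": 10, "travel": [0, 0, 0], "rotation": [0, 0, 0]},
    {"gripper": 10, "travel": [0, 0, 0], "rotation": [0, 0, 0]}
  ],
  "newtons": 60
}}

```text
t: 11.93
tcp_pos: [0.5506, 0.2203, 0.0661]
tool_rot: [0.77, 0.638, 0.001, 0.001]
force: [-1.2, 0.4, 5.9]
finger_gap: 0.174
```

{"name": "send_rows", "arguments": {
  "motion": [
    {"gripper": 10, "travel": [0, 0, -30], "rotation": [0, 0, 0]},
    {"gripper": 10, "travel": [0, 0, -40], "rotation": [0, 0, 0]},
    {"gripper": 10, "travel": [0, 0, -40], "rotation": [0, 0, 7.12]},
    {"gripper": 10, "travel": [0, 0, -40], "rotation": [0, 0, 7.12]},
    {"gripper": 10, "travel": [0, 0, -40], "rotation": [0, 0, 7.12]},
    {"gripper": 10, "travel": [0, 0, -40], "rotation": [0, 0, 7.12]},
    {"gripper": 10, "travel": [0, 0, 0], "rotation": [0, 0, 7.12]},
    {"gripper": 10, "travel": [0, 0, 0], "rotation": [0, 0, 7.12]},
    {"gripper": 10, "travel": [0, 0, 0], "rotation": [0, 0, 7.12]},
    {"gripper": 10, "travel": [0, 0, 0], "rotation": [0, 0, 7.12]},
    {"gripper": 10, "travel": [0, 0, 0], "rotation": [0, 0, 7.12]},
    {"gripper": 10, "travel": [0, 0, 0], "rotation": [0, 0, 7.12]}
  ]
}}

```text
t: 12.93
tcp_pos: [0.5496, 0.2199, 0.2948]
tool_rot: [0.998, 0.067, 0.001, 0.0]
force: [-0.2, 0.5, -0.3]
finger_gap: 0.179
```

{"name": "send_rows", "arguments": {
  "motion": [
    {"gripper": 10, "travel": [-4, 20, 0], "rotation": [0, 0, 0]},
    {"gripper": 10, "travel": [-7, 36, 0], "rotation": [0, 0, 0]},
    {"gripper": 10, "travel": [-7, 38, 0], "rotation": [0, 0, 0]},
    {"gripper": 10, "travel": [-7, 38, 0], "rotation": [0, 0, 0]},
    {"gripper": 10, "travel": [-7, 38, 0], "rotation": [0, 0, 0]},
    {"gripper": 10, "travel": [-7, 38, 0], "rotation": [0, 0, 0]},
    {"gripper": 10, "travel": [-7, 38, 0], "rotation": [0, 0, 0]},
    {"gripper": 10, "travel": [-7, 38, 0], "rotation": [0, 0, 0]},
    {"gripper": 10, "travel": [-7, 38, 0], "rotation": [0, 0, 0]},
    {"gripper": 10, "travel": [-7, 34, 0], "rotation": [0, 0, 0]},
    {"gripper": 10, "travel": [-5, 20, 0], "rotation": [0, 0, 0]},
    {"gripper": 10, "travel": [0, 0, 0], "rotation": [0, 0, 0]}
  ]
}}

```text
t: 13.93
tcp_pos: [0.5311, -0.1672, 0.2947]
tool_rot: [0.998, 0.068, 0.001, 0.002]
force: [0.8, -0.2, -0.8]
finger_gap: 0.177
```

{"name": "send_rows", "arguments": {
  "motion": [
    {"gripper": 10, "travel": [0, 0, 0], "rotation": [0, 0, 0]},
    {"gripper": 10, "travel": [0, 0, 0], "rotation": [0, 0, 0]}
  ]
}}

```text
t: 14.1
tcp_pos: [0.5309, -0.1617, 0.2944]
tool_rot: [0.998, 0.07, 0.0, -0.0]
force: [-0.1, 0.7, -0.9]
finger_gap: 0.175
```

Run:
```python
from h import *
s=manip.sense(); c=manip.calibration("wrist"); w=manip.snapshot("wrist")[:,:,::-1].copy(); sd=manip.snapshot("side")[:,:,::-1].copy()
print(s["t"],s["tcp_pos"],s["tool_rot"],s["finger_gap"])
crop=cv2.resize(sd[140:300,140:300],(345,345),interpolation=cv2.INTER_CUBIC)
cv2.imwrite("pics/m7.png",cv2.hconcat([cv2.resize(w,(450,345)),crop]))
```

```text
14.1 [ 0.53093443 -0.16172995  0.29444784] [ 9.97523521e-01  7.03328821e-02  3.42738542e-05 -3.29593883e-04] 0.1748251300322416
```

View pics/m7.png

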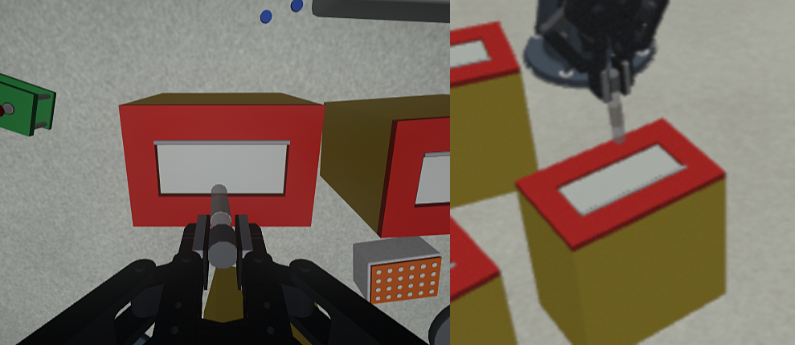

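The tube hangs straight over the slot again, so I repeat the push, 2.5 mm towards the free edge as before.

{"name": "send_rows", "arguments": {
  "motion": [
    {"gripper": 10, "travel": [-2.5, 0, 35], "rotation": [0, 0, 0]},
    {"gripper": 10, "travel": [0, 0, 15], "rotation": [0, 0, 0]},
    {"gripper": 10, "travel": [0, 0, 15], "rotation": [0, 0, 0]},
    {"gripper": 10, "travel": [0, 0, 15], "rotation": [0, 0, 0]},
    {"gripper": 10, "travel": [0, 0, 15], "rotation": [0, 0, 0]},
    {"gripper": 10, "travel": [0, 0, 15], "rotation": [0, 0, 0]},
    {"gripper": 10, "travel": [0, 0, 15], "rotation": [0, 0, 0]},
    {"gripper": 10, "travel": [0, 0, 15], "rotation": [0, 0, 0]},
    {"gripper": 10, "travel": [0, 0, 15], "rotation": [0, 0, 0]},
    {"gripper": 10, "travel": [0, 0, 0], "rotation": [0, 0, 0]},
    {"gripper": 10, "travel": [0, 0, 0], "rotation": [0, 0, 0]}
  ],
  "newtons": 80
}}

```text
t: 15.12
tcp_pos: [0.5309, -0.1628, 0.1418]
tool_rot: [0.997, 0.072, 0.002, 0.002]
force: [-1.3, -2.1, 10.9]
finger_gap: 0.162
```

The upward force is 11 N this time, against about -2 N before. I'll check before letting go.

Run:
```python
from h import *
s=manip.sense(); w=manip.snapshot("wrist")[:,:,::-1].copy()
s2=manip.sense(); print(s["t"],s2["tcp_pos"],s2["force"],s2["ft_torque"],s2["finger_gap"])
a=cv2.imread("pics/m4.png")[:, :450]
cv2.imwrite("pics/m8.png",cv2.hconcat([cv2.resize(a,(390,300)),cv2.resize(w,(390,300))]))
```

```text
15.1167 [ 0.53076262 -0.16274134  0.14176429] [-1.66026492 -0.74365685 10.41624001] [-0.13817288  0.26529045 -0.04003912] 0.17129400943997308
```

View pics/m8.png

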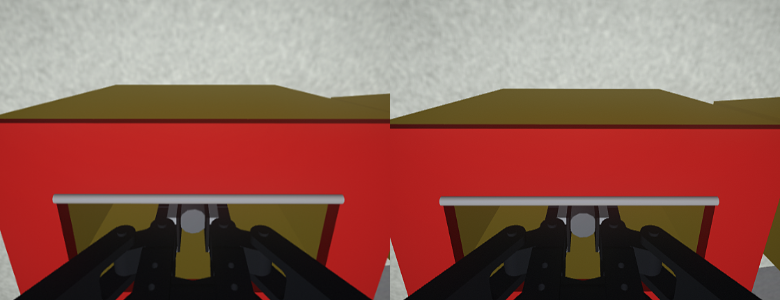

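The flap is open as before, but the tube seems to rest on the first tube inside. I'll lift a little, step 20 mm along the slot and push down again before releasing.

{"name": "send_rows", "arguments": {
  "motion": [
    {"gripper": 10, "travel": [-1, 0, -16], "rotation": [0, 0, 0]},
    {"gripper": 10, "travel": [-1, -10, 0], "rotation": [0, 0, 0]},
    {"gripper": 10, "travel": [0, -10, 0], "rotation": [0, 0, 0]},
    {"gripper": 10, "travel": [0, 0, 8], "rotation": [0, 0, 0]},
    {"gripper": 10, "travel": [0, 0, 8], "rotation": [0, 0, 0]},
    {"gripper": 10, "travel": [0, 0, 2], "rotation": [0, 0, 0]},
    {"gripper": 10, "travel": [0, 0, 0], "rotation": [0, 0, 0]},
    {"gripper": 10, "travel": [0, 0, 0], "rotation": [0, 0, 0]}
  ]
}}

```text
t: 15.83
tcp_pos: [0.5224, -0.1425, 0.1358]
tool_rot: [0.998, 0.07, -0.002, -0.001]
force: [-2.5, 1.3, -2.0]
finger_gap: 0.167
```

The force is back to the first tube's value (-2 N), so the tube is free. Releasing.

{"name": "send_rows", "arguments": {
  "motion": [
    {"gripper": 32, "travel": [0, 0, 0], "rotation": [0, 0, 0]},
    {"gripper": 32, "travel": [0, 0, 0], "rotation": [0, 0, 0]},
    {"gripper": 32, "travel": [0, 0, 0], "rotation": [0, 0, 0]},
    {"gripper": 32, "travel": [0, 0, 0], "rotation": [0, 0, 0]},
    {"gripper": 32, "travel": [0, 0, 0], "rotation": [0, 0, 0]},
    {"gripper": 32, "travel": [0, 0, 0], "rotation": [0, 0, 0]},
    {"gripper": 32, "travel": [0, 0, 0], "rotation": [0, 0, 0]},
    {"gripper": 32, "travel": [0, 0, 0], "rotation": [0, 0, 0]},
    {"gripper": 32, "travel": [0, 0, -15], "rotation": [0, 0, 0]},
    {"gripper": 32, "travel": [0, 0, -20], "rotation": [0, 0, 0]},
    {"gripper": 32, "travel": [0, 0, -20], "rotation": [0, 0, 0]},
    {"gripper": 32, "travel": [0, 0, -30], "rotation": [0, 0, 0]}
  ]
}}

```text
t: 16.83
tcp_pos: [0.5236, -0.1434, 0.2219]
tool_rot: [0.998, 0.07, -0.001, -0.001]
force: [-0.4, -1.0, 0.7]
finger_gap: 0.378
```

{"name": "send_rows", "arguments": {
  "motion": [
    {"gripper": 32, "travel": [0, 0, -40], "rotation": [0, 0, 0]},
    {"gripper": 32, "travel": [0, 0, -40], "rotation": [0, 0, 0]},
    {"gripper": 32, "travel": [0, 0, -10], "rotation": [0, 0, 0]},
    {"gripper": 32, "travel": [0, 0, 0], "rotation": [0, 0, 0]},
    {"gripper": 32, "travel": [0, 0, 0], "rotation": [0, 0, 0]},
    {"gripper": 32, "travel": [0, 0, 0], "rotation": [0, 0, 0]}
  ]
}}

```text
t: 17.33
tcp_pos: [0.5231, -0.1429, 0.3106]
tool_rot: [0.998, 0.07, -0.001, -0.001]
force: [-0.0, -0.7, -0.3]
finger_gap: 0.372
```

Run:
```python
from caps import *
s=manip.sense(); w=manip.snapshot("wrist")[:,:,::-1].copy(); sd=manip.snapshot("side")[:,:,::-1].copy(); t=manip.snapshot("top")[:,:,::-1].copy()
print(s["t"],s["tcp_pos"],s["force"],s["finger_gap"])
caps(t,manip.calibration("top"))
h=cv2.hconcat([cv2.resize(w,(380,285)),cv2.resize(sd,(380,285))])
h2=cv2.hconcat([cv2.resize(sd[180:250,290:400],(380,242),interpolation=cv2.INTER_CUBIC),cv2.resize(t,(380,242))])
cv2.imwrite("pics/m9.png",cv2.vconcat([h,h2]))
```

```text
17.3333 [ 0.52307085 -0.14289436  0.3105759 ] [-0.03447219 -0.68115807 -0.27380065] 0.3721551201984198
```

View pics/m9.png

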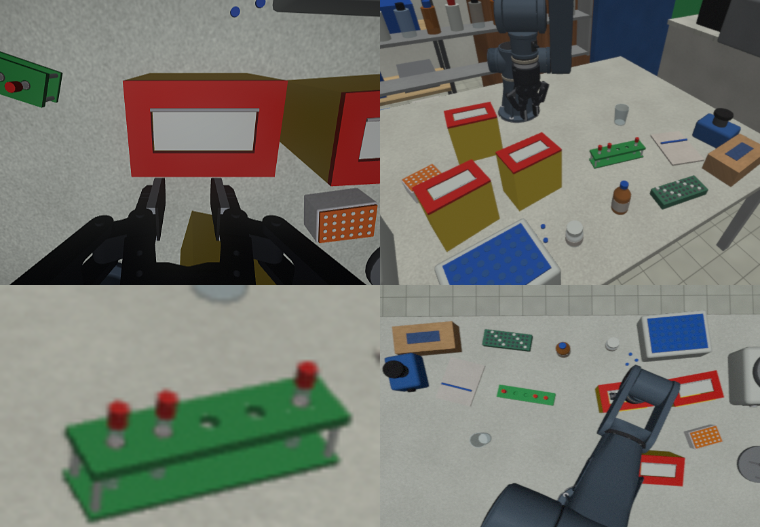

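Both grey tubes are gone, the flap is shut flush, the three red tubes stand in place and everything else is unmoved. Handing in.

```bash
python3 -c "
from station import manip
print(manip.sign_off())"
```

```text
the job is handed in; nothing more can be done
None
```

I pushed both grey-capped tubes through the flap of the yellow waste box farthest to the robot's left, and handed the job in at about 17 s of the 64 s allowed.

- **Second tube:** the first push met an unexpected 11 N upward, against about -2 N for the first tube. It was probably resting on the first tube inside. I lifted it 16 mm, moved 20 mm along the slot and pushed down again. The force went back to -2 N, and I let go with the fingertips about 54 mm below the top.
- **Last checks:** the jaws were open, empty and clear of everything. The flap looked flush shut, and the two grey-tube holes were empty. The three red tubes were upright in their places, and the rest of the bench looked unmoved.
- **Not confirmed:** I could not see inside the box, so I inferred that both tubes dropped in from the empty jaws and the shut flap. In the last check, my automatic cap search on the top image returned no caps, so the rack result rests on viewing the final picture.

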